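# Hold the key hook out over the salver

## Robot

A 7-joint arm with a two-finger parallel gripper is mounted at the origin on the work surface. World frame = base frame: x ahead of the robot, y to its left, z up, the work surface at z = 0. Lengths are in mm, angles in rad, forces in N, time in s.
With the tool pointing down it reaches from about 400 to 850 mm from the base axis. Payload 4.5 kg.
Tool frame: the origin (TCP) lies at the very end of the fingers, on their centre line; the grasp point (between the pads) lies 19 mm behind it; z points along the fingers, y is the line along which they close (so a half turn about z gives the same grasp; the last joint's range is limited). The gripper opens to 88 mm and grips with 3 to 60 N. Pads are 18 mm wide; open, the fingers measure 123 mm over their backs; the gripper's body (75 mm by 187 mm) begins 45 mm behind the grasp point.
Start: joints at [1.173, 0.689, -0.195, 1.565, 0.157, 0.902, -0.215], TCP at [261.597, -567.645, 238.743] pointing down, gripper open.
Joint ranges: [-3.01, 3.01], [-0.46, 2.08], [-1.47, 1.51], [0.13, 2.56], [-1, 4.14], [0.04, 2.09], [-2.66, 2.66]. Speed limits (rad/s): [2.57, 2.57, 3.14, 3.14, 3.14, 3.14, 3.14].

## Interface

Orientations are given as a rotation vector (axis times angle).
In Python, from bench import telemetry, imaging, robot gives the robot as it stands.
- The arm moves only by the tool arm_command, never from a script. Its argument "steps" is a list of rows, each an object of numbers: "tx", "ty", "tz": the shift along the tool's x, y, z in units of 50 cm (1.0 is 50 cm); "wx", "wy", "wz": the turn, a rotation vector about the tool's x, y, z in units of 2 rad (1.0 is 2 rad). In form: [{"tx": .., "ty": .., "tz": .., "wx": .., "wy": .., "wz": ..}, ...]. A call has 1 to 5 rows; each row is the pose to reach, as a shift and turn from the pose commanded when the call began, along the tool's axes at that moment; what a row does not reach only later rows make up. A row lasts 1/10 s, in which the tool goes at most 50 mm and 8.59 degrees, less where a joint would pass 70% of its speed; a pose out of reach is approached as far as the arm can. A call with a number of a shift or a turn outside -1 to 1 is refused whole. A call with a gripper value outside its range is refused whole. "hand" is the opening, from -1 (shut) to 1 (fully open), so that 0 is half open, set as the call begins (left out, the last holds). The fingers move at their own pace and stop on an object; "newtons" is the grip in N (left out, the last holds). Time passes only in rows, so rows that repeat a pose let the fingers close. It gives the time, the measured TCP pose, the force, the opening and the grip force at its end, in the units of the state.
- telemetry.get_state(): the state, without advancing time (a new reading comes with each control period).
- imaging.camera(name): name is "scene" or "top" or "wrist"; returns a dict with "img" (480x640x3 uint8, blue, green, red), "mtx" (3x3 intrinsics, pixels), "extrinsics" (4x4, takes a point from world to camera coordinates). Camera axes: x right, y up, looking along -z (the intrinsics and any distortion apply to the point x, -y, -z); pixel columns grow to the right and rows downward; lengths in mm; the calibration is good to about 2 mm. A picture is of the moment at which its call begins. There is no depth.
- robot.hand_in(): hands the job in; it is judged then, once.
The state is a dict: "clock": time; "joint_positions": joint angles; "qd": joint speeds; "joint_efforts": joint torques, N m; "position": TCP position; "tcp_rot": TCP orientation; "force": force on the tool from outside, world axes, zero at the start; "moment": the same for the moment, N m; "finger_gap": opening from 0.0 (shut) to 1.0 (fully open); "finger_force": force on a finger pad.
Only numpy, scipy, OpenCV 4.12 (cv2) and the standard library are available. Lean on these libraries where they do the work, as an engineer would, in place of code of your own. Each camera call takes 0.05 s, during which the arm holds its last target. There are 200 camera calls.

## Task

With the gripper's fingers shut, push the black iron swing arm round with a fingertip, gently and without gripping it, until its hook is directly above the small brass disc in the middle of the round pewter salver. The arm springs back when let go, so finish while still holding it there, at rest, with the fingertip, ready for a room key to be hung. Leave the salver and everything else on the counter where it stands.

Things in the scene. Friction and masses are not known exactly. Their poses are not given: they have to be found in the camera images.
- swing_arm: black iron swing arm: a level round bar 12 mm thick, centreline 190 mm above the counter, turning on an upright pivot. Origin on the pivot axis at bar height; x along the bar to the hook, z up. Bar ends 195 mm out in a 20 mm ball; hub 36 mm wide, 26 mm high. It starts on a stop and turns only anticlockwise seen from above (positive about z), up to 2.9 rad
- stand_top (a point): top of the brass ball on the fixed iron stand, on the pivot axis 228 mm above the counter. A spring in the stand pulls the arm back clockwise to its stop: 0.2 N m at the stop, about 0.5 N m at 2.6 rad (1.5 to 4 N at 140 mm from the pivot). The place of the stand and the direction the arm starts in vary
- hook (a point): lowest part of the small iron hook that hangs under the outer end of the swing arm: 204 mm from the pivot axis, on the line of the bar and 44 mm below its centreline (146 mm above the counter)
- salver_middle (a point): top centre of the brass disc (40 mm diameter) in the middle of the loose round pewter salver (122 mm diameter, disc top 12 mm above the counter). It lies under the hook's circle, within about 10 mm, 0.7 to 2.6 rad anticlockwise of where the arm starts; which place on the circle is the salver's, the inkwell's or the rocker's is random
- inkwell: loose cut-glass inkwell with brass cap, 68 mm wide, 72 mm high; origin at the centre of its underside. Stands under the arm's sweep; leave alone
- rocker: loose walnut blotter rocker with knob, 100 x 56 mm (its paper-covered curve a little longer), 76 mm high; origin at the centre of its underside. Stands under the arm's sweep; leave alone
- room_key: loose brass room key with teardrop fob, about 172 mm long, 9 mm thick; origin in the middle of the key's ring, x towards the bit. Leave alone
- desk_bell: loose brass desk bell, 84 mm wide, 62 mm high; origin at the centre of its underside. Leave alone
- stamp: loose hand stamp with walnut grip, 40 x 60 mm, 74 mm high; origin at the centre of its underside. Leave alone
Things that resemble listed ones, but are neither listed nor needed, are in the scene too. What is shaped like the part that bears salver_middle but pink is not meant.

How it is judged (in metres and radians):
On the way, in this order (a step that is already met when the one before it is completed fails the run):
1. a finger has pushed the swing arm off its stop (contact force between the fingers and swing_arm above 0.3 N and distance of hook from where it was at the start of the episode above 0.04 m), for 0.1 s.
2. the hook is held above the brass disc of the salver (contact force between the fingers and swing_arm above 0.3 N and horizontal distance between hook and salver_middle below 0.02 m and angular speed of swing_arm below 0.1 rad/s), for 0.3 s.
At the end, for the whole second after the job is handed in: the hook is within 20 mm, seen from above, of the centre of the salver's brass disc; the fingers still press on the swing arm with more than 0.3 N; the arm is at rest (under 0.1 rad/s); the salver and all other loose things are within 12 mm of where they started (all of step 2 and distance of each of salver_middle, inkwell, rocker, room_key, desk_bell, stamp from where it was at the start of the episode below 0.012 m); the arm keeps its last pose, push and grip.
It fails at once if a thing on the counter was pushed, lifted or carried (more than 12 mm) (distance of any of salver_middle, inkwell, rocker, room_key, desk_bell, stamp from where it was at the start of the episode above 0.012 m).
It fails at once if a thing on the counter was tipped (angle between any of salver_middle, inkwell, rocker, room_key, desk_bell, stamp's own z axis and vertical above 0.3 rad).
It fails at once if the swing arm was gripped or forced (more than 20 N from the fingers) (contact force between the fingers and swing_arm above 20 N).
It also fails if it takes over 54 s, if anything falls off the work surface, if the arm or the gripper's body presses on something with over 40 N, if the wrist force passes 120 N, or if a joint passes its speed limit or range.

## Working session

There is one attempt and no reset: what is moved stays moved. The work goes in short steps, Python scripts to look and compute and a tool call to move; the robot and the scene stay as the last step left them, time stands still between calls to the robot, and variables do not carry over. Pictures are saved under pics/ and viewed, at most 10 in all, crops included, and the job is handed in when it is done.

Besides the shell and the picture viewer there is one more tool, called after ">>>" by a JSON object that holds its "api" and its "payload". arm_command: Moves the arm, as the interface text tells. Its arguments: {"type":"object","properties":{"steps":{"type":"array"},"hand":{"type":"number"},"newtons":{"type":"number"}},"required":["steps"]}

```bash
mkdir -p pics
cat > h.py <<'E'
import numpy as np, cv2
from bench import telemetry, imaging, robot
def cam(n):
    c=imaging.camera(n); np.savez(''+n+'.npz',**{k:c[k] for k in('img','mtx','extrinsics')}); return c
def load(n): return dict(np.load(''+n+'.npz'))
def ray(c,u,v):
    K=np.array(c['mtx']);E=np.array(c['extrinsics'])
    p=np.linalg.inv(K)@[u,v,1]; d=E[:3,:3].T@(p*[1,-1,-1]); o=-E[:3,:3].T@E[:3,3]
    return o,d/np.linalg.norm(d)
def onz(c,u,v,z):
    o,d=ray(c,u,v); return o+d*(z-o[2])/d[2]
def proj(c,P):
    E=np.array(c['extrinsics']);q=E[:3,:3]@np.array(P)+E[:3,3]; q=np.array(c['mtx'])@(q*[1,-1,-1]); return q[:2]/q[2]
E
python3 - <<'E'
from h import *
for n in('top','scene'):
    c=cam(n); cv2.imwrite(f'pics/{n}1.png',c['img']); print(n,ray(c,320,240), {k:v for k,v in c.items() if k not in('img','mtx','extrinsics')})
s=telemetry.get_state(); print(s)
E
```

```text
top (array([ 237.98155188,   60.01427994, 1451.54956367]), array([ 0.21083024,  0.01445553, -0.9774158 ])) {}
scene (array([1153.80446786, -892.48785928, 1507.99553274]), array([-0.34984616,  0.53377783, -0.7698629 ])) {}
{'clock': 0.1, 'joint_positions': array([ 1.17279668,  0.68988139, -0.19452881,  1.56621007,  0.15730821,
        0.90250183, -0.21512166]), 'qd': array([ 1.07259507e-04, -3.96903437e-03, -3.62133456e-04, -2.80167889e-03,
        4.08416430e-04,  2.72065207e-04,  2.31434444e-05]), 'joint_efforts': array([-3.76841286e-03, -5.28502822e+01, -1.27166491e+00, -1.53838509e+01,
       -5.25815645e-02,  1.99753456e-03,  3.80412450e-05]), 'position': array([ 261.29848868, -567.14942265,  238.01012439]), 'tcp_rot': array([-3.06713071e+00, -6.72778314e-01,  7.22743982e-04]), 'force': array([-0.02055526,  0.15118633,  0.43933857]), 'moment': array([ 0.03807233, -0.01331643,  0.01525766]), 'finger_force': 0.0, 'finger_gap': 0.9978574675474361}
```

View pics/top1.png

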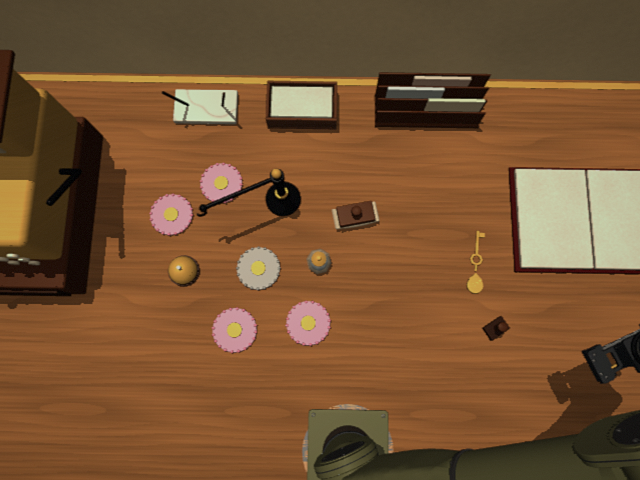

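View pics/scene1.png

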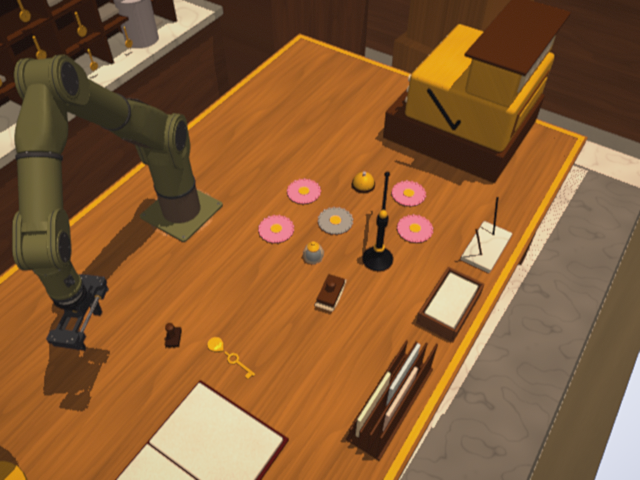

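The top view shows the stand ball at (277,174), the arm tip at (201,210), and the pewter salver disc at (258,268). The inkwell is at (319,260), the rocker at (356,214) and the bell at (183,269). In the scene view the stand ball is at (383,214), the arm tip at about (387,175) and the salver disc at (336,220).

Run:
```python
from h import *
t=load('top');s=load('scene')
def disc(c,u,v,r=9):
    hsv=cv2.cvtColor(c['img'],cv2.COLOR_BGR2HSV); m=cv2.inRange(hsv,(18,100,100),(35,255,255))
    y,x=np.nonzero(m[v-r:v+r+1,u-r:u+r+1]); return x.mean()+u-r,y.mean()+v-r,len(x)
for c,a in((t,(258,268)),(s,(336,220))):
    u,v,n=disc(c,*a); print('salver',u,v,n,onz(c,u,v,12))
piv=onz(t,277,173,222); print('piv top',piv,'scene',onz(s,383,213,222))
tip=onz(t,201,210,190); print('tip',tip,'L',np.linalg.norm((tip-piv)[:2]), 'scene',onz(s,387,175,190))
for n,u,v,z in(('ink',319,258,65),('rock',356,212,65),('bell',182,268,50),('pinkR',308,323,12),('pinkL',234,330,12),('pink',221,182,12)): print(n,onz(t,u,v,z))
I=t['img'][140:300,140:400]; cv2.imwrite('pics/c1.png',cv2.resize(I,None,fx=3,fy=3,interpolation=cv2.INTER_CUBIC))
from scipy.spatial.transform import Rotation as R
print(R.from_rotvec(telemetry.get_state()['tcp_rot']).as_matrix())
```

```text
salver 257.61728395061726 267.5740740740741 162 [469.29148523 249.52650322  12.        ]
salver 335.07462686567163 219.52238805970148 67 [467.46388428 247.65791166  12.        ]
piv top [666.90001621 184.73338833 222.        ] scene [667.59268376 185.7611132  222.        ]
tip [580.55215378 369.96586955 190.        ] L 204.36982518174293 scene [586.30433818 361.96255599 190.        ]
ink [488.63675622  82.31072154  65.        ]
rock [615.16292169 -14.49775066  65.        ]
bell [459.05265018 444.53811773  50.        ]
pinkR [322.16416756 109.31380642  12.        ]
pinkL [300.83794174 305.21752106  12.        ]
pink [711.20506211 362.62882595  12.        ]
[[ 9.08187729e-01  4.18562350e-01 -7.79901817e-04]
 [ 4.18563060e-01 -9.08186647e-01  1.40696239e-03]
 [-1.19394933e-04 -1.60422407e-03 -9.99998706e-01]]
```

View pics/c1.png

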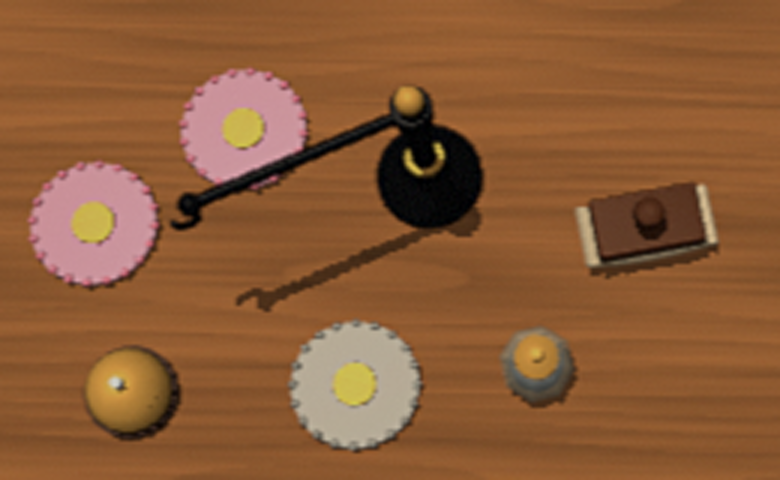

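Measurements agree: pivot ≈ (667,185), bar heading ≈ 115°, and salver at (468.5,249), which is 209 mm from the pivot at 162°. That is a 47° swing. The tool's −x axis already points along the push tangent. I'll shut the hand, rise, then cross.

>>> {"api": "arm_command", "payload": {"steps": [{"tz": -0.1}, {"tz": -0.2}, {"tx": 0.07, "ty": -0.065, "tz": -0.2}, {"tx": 0.14, "ty": -0.13, "tz": -0.2}, {"tx": 0.21, "ty": -0.195, "tz": -0.2}], "hand": -1, "newtons": 20}}

```text
schema error: expected keys tx, ty, tz, wx, wy, wz
```

>>> {"api": "arm_command", "payload": {"steps": [{"tx": 0.07, "ty": -0.064}, {"tx": 0.14, "ty": -0.128}, {"tx": 0.21, "ty": -0.19}, {"tx": 0.28, "ty": -0.255}, {"tx": 0.35, "ty": -0.32}]}}

```text
schema error: expected keys tx, ty, tz, wx, wy, wz
```

>>> {"api": "arm_command", "payload": {"steps": [{"tx": 0.07, "ty": -0.064}, {"tx": 0.14, "ty": -0.128}, {"tx": 0.21, "ty": -0.19}, {"tx": 0.28, "ty": -0.255}, {"tx": 0.35, "ty": -0.32}]}}

```text
schema error: expected keys tx, ty, tz, wx, wy, wz
```

>>> {"api": "arm_command", "payload": {"steps": [{"tx": 0, "ty": 0, "tz": -0.1, "wx": 0, "wy": 0, "wz": 0}, {"tx": 0, "ty": 0, "tz": -0.2, "wx": 0, "wy": 0, "wz": 0}, {"tx": 0.07, "ty": -0.065, "tz": -0.2, "wx": 0, "wy": 0, "wz": 0}, {"tx": 0.14, "ty": -0.13, "tz": -0.2, "wx": 0, "wy": 0, "wz": 0}, {"tx": 0.21, "ty": -0.195, "tz": -0.2, "wx": 0, "wy": 0, "wz": 0}], "hand": -1, "newtons": 20}}

```text
clock: 0.6
position: [316.4, -433.5, 338.7]
tcp_rot: [3.069, 0.672, 0.001]
force: [0.9, -0.1, 0.4]
finger_gap: 0.567
finger_force: 0.0
```

>>> {"api": "arm_command", "payload": {"steps": [{"tx": 0.07, "ty": -0.064, "tz": 0, "wx": 0, "wy": 0, "wz": 0}, {"tx": 0.14, "ty": -0.128, "tz": 0, "wx": 0, "wy": 0, "wz": 0}, {"tx": 0.21, "ty": -0.19, "tz": 0, "wx": 0, "wy": 0, "wz": 0}, {"tx": 0.28, "ty": -0.255, "tz": 0, "wx": 0, "wy": 0, "wz": 0}, {"tx": 0.35, "ty": -0.32, "tz": 0, "wx": 0, "wy": 0, "wz": 0}]}}

```text
clock: 1.1
position: [408.3, -214.7, 338.6]
tcp_rot: [-3.069, -0.673, 0.0]
force: [0.7, 0.4, 0.0]
finger_gap: 0.114
finger_force: 0.0
```

>>> {"api": "arm_command", "payload": {"steps": [{"tx": 0.07, "ty": -0.063, "tz": 0, "wx": 0, "wy": 0, "wz": 0}, {"tx": 0.14, "ty": -0.126, "tz": 0, "wx": 0, "wy": 0, "wz": 0}, {"tx": 0.21, "ty": -0.19, "tz": 0, "wx": 0, "wy": 0, "wz": 0}, {"tx": 0.28, "ty": -0.25, "tz": 0, "wx": 0, "wy": 0, "wz": 0}, {"tx": 0.35, "ty": -0.31, "tz": 0, "wx": 0, "wy": 0, "wz": 0}]}}

```text
clock: 1.6
position: [502.4, -0.9, 338.5]
tcp_rot: [3.068, 0.673, -0.001]
force: [0.1, 0.1, 0.6]
finger_gap: 0.007
finger_force: 0.0
```

>>> {"api": "arm_command", "payload": {"steps": [{"tx": 0.07, "ty": -0.063, "tz": 0, "wx": 0, "wy": 0, "wz": 0}, {"tx": 0.14, "ty": -0.126, "tz": 0, "wx": 0, "wy": 0, "wz": 0}, {"tx": 0.21, "ty": -0.19, "tz": 0, "wx": 0, "wy": 0, "wz": 0}, {"tx": 0.28, "ty": -0.25, "tz": 0, "wx": 0, "wy": 0, "wz": 0}, {"tx": 0.35, "ty": -0.31, "tz": 0, "wx": 0, "wy": 0, "wz": 0}]}}

```text
clock: 2.1
position: [596.5, 213.1, 338.2]
tcp_rot: [3.068, 0.673, -0.001]
force: [0.7, -0.4, 0.1]
finger_gap: 0.005
finger_force: 0.0
```

>>> {"api": "arm_command", "payload": {"steps": [{"tx": 0.07, "ty": -0.063, "tz": 0, "wx": 0, "wy": 0, "wz": 0}, {"tx": 0.13, "ty": -0.12, "tz": 0, "wx": 0, "wy": 0, "wz": 0}, {"tx": 0.184, "ty": -0.17, "tz": 0, "wx": 0, "wy": 0, "wz": 0}, {"tx": 0.184, "ty": -0.17, "tz": 0, "wx": 0, "wy": 0, "wz": 0}]}}

```text
clock: 2.5
position: [642.8, 333.6, 336.3]
tcp_rot: [-3.062, -0.683, 0.004]
force: [-0.9, 0.5, -1.0]
finger_gap: 0.002
finger_force: 0.0
```

Run:
```python
from h import *
s=telemetry.get_state(); print(s['position'],s['joint_positions'],s['force'])
w=cam('wrist'); t=cam('top')
cv2.imwrite('pics/w2.png',np.vstack([w['img'],t['img'][120:300]])[:, :][:600]); print(ray(w,320,240))
print('hook-ball predicted px', proj(w,[667-82,185+177,190]))
```

```text
[642.76764041 333.64533007 336.26235868] [-0.42197376  0.77446048 -0.28483041  1.06190802  0.19882508  1.33100099
 -1.80829728] [-0.9445539   0.52350615 -0.95642174]
(array([709.04441195, 363.81327398, 482.1572799 ]), array([-0.2712708 , -0.10148065, -0.95713835]))
hook-ball predicted px [262.33244082 271.40659512]
```

View pics/w2.png

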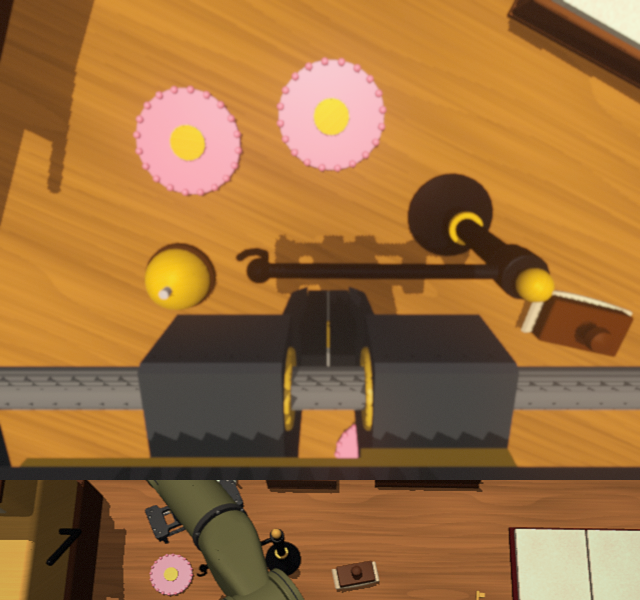

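Run:
```python
from h import *
w=load('wrist')
for n,P in dict(salver=[468.5,249,12],standtop=[667,185,228],base=[667,185,0],bell=[459,444,60],ink=[488,82,70],pink=[711,362,12],pinkR=[322,109,12],pinkL=[301,305,12],rock=[615,-14,70],tcp=[643,333,336]).items(): print(n,proj(w,P).round())
print(w['extrinsics'],w['mtx'])
for u,v,z in((187,144,12),(332,115,12),(178,279,50),(590,340,65),(450,215,0),(535,285,222)): print((u,v),onz(w,u,v,z))
```

```text
salver [331. 333.]
standtop [545. 294.]
base [450. 215.]
bell [170. 295.]
ink [466. 399.]
pink [332. 115.]
pinkR [376. 455.]
pinkL [242. 417.]
rock [598. 343.]
tcp [329. 311.]
[[ 4.24502783e-01 -9.05414882e-01 -4.61290110e-03  3.06347699e+01]
 [ 8.67430345e-01  4.08143629e-01 -2.84575780e-01 -6.26324425e+02]
 [ 2.59541872e-01  1.16801840e-01  9.58642450e-01 -6.88737210e+02]
 [ 0.00000000e+00  0.00000000e+00  0.00000000e+00  1.00000000e+00]] [[411.66112406   0.         327.76453245]
 [  0.         411.66112406 238.20942661]
 [  0.           0.           1.        ]]
(187, 144) [614.20975292 495.45235401  12.        ]
(332, 115) [711.04691703 362.0293436   12.        ]
(178, 279) [476.42573389 443.91553541  50.        ]
(590, 340) [613.73745957  -8.06855233  65.        ]
(450, 215) [667.25938849 184.6757335    0.        ]
(535, 285) [668.579841   190.40009966 222.        ]
```

Positions agree: the pivot is confirmed and the finger is about 40 mm on the clockwise side of the bar. Next I descend beside the bar.

>>> {"api": "arm_command", "payload": {"steps": [{"tx": 0, "ty": 0, "tz": 0.08, "wx": 0, "wy": 0, "wz": 0}, {"tx": 0, "ty": 0, "tz": 0.16, "wx": 0, "wy": 0, "wz": 0}, {"tx": 0, "ty": 0, "tz": 0.24, "wx": 0, "wy": 0, "wz": 0}, {"tx": 0, "ty": 0, "tz": 0.33, "wx": 0, "wy": 0, "wz": 0}, {"tx": 0, "ty": 0, "tz": 0.33, "wx": 0, "wy": 0, "wz": 0}]}}

```text
clock: 3.1
position: [640.4, 322.0, 167.3]
tcp_rot: [3.063, 0.67, -0.021]
force: [-1.0, -0.4, -0.6]
finger_gap: 0.007
finger_force: 0.0
```

```bash
cat > arc.py <<'E'
from h import *
import sys
from scipy.spatial.transform import Rotation as R
# poses for bar angles a0.. (deg) relative to current measured tool pose; off = finger centre to bar centreline
s=telemetry.get_state(); p=s['position'];Rm=R.from_rotvec(s['tcp_rot'])
x=Rm.as_matrix()[:,0]; print(p.round(1),'x ang',np.degrees(np.arctan2(x[1],x[0])).round(1),'tilt',Rm.as_matrix()[2].round(3),'F',s['force'].round(1))
piv=np.array([667,185])
d=p[:2]-piv
for a in map(float,sys.argv[2:]):
    t=np.radians(a);u=np.array([np.cos(t),np.sin(t)]);n=np.array([u[1],-u[0]])
    print('%6.1f'%a,'now off',(d@n).round(1),'r',(d@u).round(1),end=' ')
    P=np.r_[piv+140*u+float(sys.argv[1])*n,174]
    Rt=R.from_euler('z',a-90,degrees=True)*R.from_euler('x',180,degrees=True)
    print((Rm.inv().apply(P-p)/500).round(4),((Rm.inv()*Rt).as_rotvec()/2).round(4))
E
python3 arc.py 15 115 118 121 124 127 130 133 136 139
```

```text
[640.4 322.  167.3] x ang 24.7 tilt [-0.014  0.003 -1.   ] F [-1.  -0.4 -0.6]
 115.0 now off 33.8 r 135.4 [-0.0378 -0.0089 -0.0129] [ 0.0017  0.0071 -0.0029]
 118.0 now off 40.8 r 133.5 [-0.0525 -0.01   -0.0127] [ 0.0015  0.0071 -0.0291]
 121.0 now off 47.8 r 131.1 [-0.0673 -0.0103 -0.0125] [ 0.0013  0.0072 -0.0553]
 124.0 now off 54.6 r 128.5 [-0.082  -0.0099 -0.0123] [ 0.0011  0.0072 -0.0815]
 127.0 now off 61.2 r 125.4 [-0.0967 -0.0087 -0.0121] [ 0.0009  0.0072 -0.1076]
 130.0 now off 67.7 r 122.1 [-0.1113 -0.0067 -0.0119] [ 0.0007  0.0073 -0.1338]
 133.0 now off 74.0 r 118.3 [-0.1258 -0.004  -0.0117] [ 0.0005  0.0073 -0.16  ]
 136.0 now off 80.1 r 114.3 [-0.1401 -0.0005 -0.0115] [ 0.0003  0.0073 -0.1862]
 139.0 now off 86.0 r 110.0 [-0.1542  0.0038 -0.0112] [ 1.000e-04  7.300e-03 -2.124e-01]
```

>>> {"api": "arm_command", "payload": {"steps": [{"tx": -0.01, "ty": -0.004, "tz": 0, "wx": 0, "wy": 0, "wz": 0}, {"tx": -0.018, "ty": -0.004, "tz": 0, "wx": 0, "wy": 0, "wz": 0}, {"tx": -0.026, "ty": -0.004, "tz": 0, "wx": 0, "wy": 0, "wz": 0}, {"tx": -0.03, "ty": -0.004, "tz": 0, "wx": 0, "wy": 0, "wz": 0}, {"tx": -0.03, "ty": -0.004, "tz": 0, "wx": 0, "wy": 0, "wz": 0}]}}

```text
clock: 3.6
position: [630.0, 322.8, 175.1]
tcp_rot: [-3.068, -0.673, -0.003]
force: [-1.1, -1.0, 0.2]
finger_gap: 0.002
finger_force: 0.0
```

```bash
python3 arc.py 15 115 118 121 124 127 130
```

```text
[630.  322.8 175.1] x ang 24.7 tilt [ 0.002  0.    -1.   ] F [-1.1 -1.   0.2]
 115.0 now off 24.7 r 140.5 [-0.0193  0.0011  0.0021] [ 0.0001 -0.0009 -0.0022]
 118.0 now off 32.0 r 139.0 [-0.034  -0.      0.0021] [ 0.0001 -0.0009 -0.0284]
 121.0 now off 39.2 r 137.2 [-0.0488 -0.0004  0.0021] [ 0.0001 -0.0009 -0.0546]
 124.0 now off 46.3 r 134.9 [-0.0635  0.      0.002 ] [ 0.0001 -0.0009 -0.0808]
 127.0 now off 53.3 r 132.3 [-0.0782  0.0012  0.002 ] [ 0.0002 -0.0009 -0.107 ]
 130.0 now off 60.2 r 129.3 [-0.0928  0.0032  0.002 ] [ 0.0002 -0.0008 -0.1331]
```

>>> {"api": "arm_command", "payload": {"steps": [{"tx": -0.01, "ty": 0, "tz": 0, "wx": 0, "wy": 0, "wz": 0}, {"tx": -0.018, "ty": 0, "tz": 0.002, "wx": 0, "wy": 0, "wz": 0}, {"tx": -0.026, "ty": 0, "tz": 0.002, "wx": 0, "wy": 0, "wz": -0.014}, {"tx": -0.034, "ty": 0, "tz": 0.002, "wx": 0, "wy": 0, "wz": -0.028}, {"tx": -0.044, "ty": 0, "tz": 0.002, "wx": 0, "wy": 0, "wz": -0.045}]}}

```text
clock: 4.1
position: [609.7, 314.1, 173.0]
tcp_rot: [-3.033, -0.815, -0.002]
force: [1.6, 1.5, 0.9]
finger_gap: 0.008
finger_force: 1.0
```

```bash
python3 arc.py 15 121 123 125 127 129 131 133 135 137
```

```text
[609.7 314.1 173. ] x ang 30.1 tilt [ 0.001 -0.001 -1.   ] F [1.6 1.5 0.9]
 121.0 now off 17.4 r 140.2 [-0.0048  0.0004 -0.002 ] [-0.0003 -0.0007 -0.0081]
 123.0 now off 22.3 r 139.5 [-0.0146 -0.0003 -0.002 ] [-0.0003 -0.0007 -0.0255]
 125.0 now off 27.1 r 138.6 [-0.0244 -0.0007 -0.002 ] [-0.0003 -0.0007 -0.043 ]
 127.0 now off 31.9 r 137.6 [-0.0342 -0.0007 -0.002 ] [-0.0003 -0.0007 -0.0604]
 129.0 now off 36.7 r 136.4 [-0.044  -0.0004 -0.002 ] [-0.0003 -0.0007 -0.0779]
 131.0 now off 41.5 r 135.0 [-0.0538  0.0002 -0.002 ] [-0.0003 -0.0007 -0.0953]
 133.0 now off 46.1 r 133.5 [-0.0636  0.0012 -0.0021] [-0.0002 -0.0007 -0.1128]
 135.0 now off 50.8 r 131.8 [-0.0734  0.0026 -0.0021] [-0.0002 -0.0007 -0.1302]
 137.0 now off 55.3 r 129.9 [-0.0831  0.0042 -0.0021] [-0.0002 -0.0007 -0.1477]
```

Contact made, about 2 N. I continue the arc with the tool turning along with the bar.

>>> {"api": "arm_command", "payload": {"steps": [{"tx": -0.012, "ty": -0.001, "tz": 0, "wx": 0, "wy": 0, "wz": -0.021}, {"tx": -0.0235, "ty": -0.001, "tz": 0, "wx": 0, "wy": 0, "wz": -0.042}, {"tx": -0.035, "ty": -0.001, "tz": 0, "wx": 0, "wy": 0, "wz": -0.063}, {"tx": -0.047, "ty": -0.0005, "tz": 0, "wx": 0, "wy": 0, "wz": -0.084}, {"tx": -0.059, "ty": 0, "tz": 0, "wx": 0, "wy": 0, "wz": -0.105}]}}

```text
clock: 4.6
position: [583.9, 298.4, 172.8]
tcp_rot: [2.931, 1.129, 0.0]
force: [1.8, 2.3, 2.2]
finger_gap: 0.009
finger_force: 1.1
```

>>> {"api": "arm_command", "payload": {"steps": [{"tx": -0.012, "ty": -0.001, "tz": 0, "wx": 0, "wy": 0, "wz": -0.021}, {"tx": -0.0235, "ty": -0.001, "tz": 0, "wx": 0, "wy": 0, "wz": -0.042}, {"tx": -0.035, "ty": -0.001, "tz": 0, "wx": 0, "wy": 0, "wz": -0.063}, {"tx": -0.047, "ty": -0.0005, "tz": 0, "wx": 0, "wy": 0, "wz": -0.084}, {"tx": -0.059, "ty": 0, "tz": 0, "wx": 0, "wy": 0, "wz": -0.105}]}}

```text
clock: 5.1
position: [562.4, 278.3, 172.7]
tcp_rot: [2.797, 1.43, 0.001]
force: [3.0, 0.5, 1.8]
finger_gap: 0.005
finger_force: 1.2
```

```bash
python3 arc.py 15 142 144 146 148 150 152 154 156 158 160 162
```

```text
[562.4 278.3 172.7] x ang 54.2 tilt [ 0.     0.001 -1.   ] F [3.  0.5 1.8]
 142.0 now off 9.1 r 139.9 [ 0.0117  0.0003 -0.0025] [ 0.0005 -0.0001  0.0188]
 144.0 now off 14.0 r 139.5 [ 0.002  -0.0009 -0.0025] [ 0.0005 -0.0001  0.0014]
 146.0 now off 18.9 r 139.0 [-0.0078 -0.0018 -0.0025] [ 0.0005 -0.0001 -0.0161]
 148.0 now off 23.7 r 138.2 [-0.0176 -0.0024 -0.0025] [ 0.0005 -0.0001 -0.0335]
 150.0 now off 28.5 r 137.3 [-0.0275 -0.0026 -0.0025] [ 0.0005 -0.     -0.051 ]
 152.0 now off 33.3 r 136.2 [-0.0373 -0.0025 -0.0025] [ 0.0005 -0.     -0.0685]
 154.0 now off 38.0 r 135.0 [-0.0471 -0.002  -0.0025] [ 0.0005 -0.     -0.0859]
 156.0 now off 42.7 r 133.6 [-0.0569 -0.0012 -0.0025] [ 0.0005 -0.     -0.1034]
 158.0 now off 47.4 r 132.0 [-0.0667 -0.0001 -0.0025] [ 0.0005 -0.     -0.1208]
 160.0 now off 51.9 r 130.3 [-0.0764  0.0014 -0.0025] [ 0.0005 -0.     -0.1383]
 162.0 now off 56.4 r 128.4 [-0.086   0.0033 -0.0025] [ 0.0005  0.     -0.1557]
```

>>> {"api": "arm_command", "payload": {"steps": [{"tx": -0.012, "ty": -0.001, "tz": 0, "wx": 0, "wy": 0, "wz": -0.021}, {"tx": -0.0235, "ty": -0.001, "tz": 0, "wx": 0, "wy": 0, "wz": -0.042}, {"tx": -0.035, "ty": -0.001, "tz": 0, "wx": 0, "wy": 0, "wz": -0.063}, {"tx": -0.046, "ty": -0.0005, "tz": 0, "wx": 0, "wy": 0, "wz": -0.084}, {"tx": -0.056, "ty": 0, "tz": 0, "wx": 0, "wy": 0, "wz": -0.1}]}}

```text
clock: 5.6
position: [546.2, 255.6, 172.8]
tcp_rot: [2.64, 1.701, 0.001]
force: [3.7, 1.1, 1.7]
finger_gap: 0.006
finger_force: 1.3
```

>>> {"api": "arm_command", "payload": {"steps": [{"tx": -0.008, "ty": 0, "tz": 0, "wx": 0, "wy": 0, "wz": -0.015}, {"tx": -0.015, "ty": 0, "tz": 0, "wx": 0, "wy": 0, "wz": -0.027}, {"tx": -0.021, "ty": 0, "tz": 0, "wx": 0, "wy": 0, "wz": -0.037}, {"tx": -0.025, "ty": 0, "tz": 0, "wx": 0, "wy": 0, "wz": -0.045}, {"tx": -0.027, "ty": 0, "tz": 0, "wx": 0, "wy": 0, "wz": -0.048}]}}

```text
clock: 6.1
position: [540.2, 244.0, 172.7]
tcp_rot: [2.558, 1.823, 0.0]
force: [2.7, 1.8, 0.5]
finger_gap: 0.006
finger_force: 1.2
```

>>> {"api": "arm_command", "payload": {"steps": [{"tx": 0, "ty": 0, "tz": 0, "wx": 0, "wy": 0, "wz": 0}, {"tx": 0, "ty": 0, "tz": 0, "wx": 0, "wy": 0, "wz": 0}, {"tx": 0, "ty": 0, "tz": 0, "wx": 0, "wy": 0, "wz": 0}]}}

```text
clock: 6.4
position: [540.1, 244.2, 172.6]
tcp_rot: [2.559, 1.823, -0.0]
force: [1.9, 1.8, 0.4]
finger_gap: 0.002
finger_force: 1.0
```

```bash
python3 arc.py 15 160 161 162 163
python3 - <<'E'
from h import *
w=cam('wrist');t=cam('top');s=cam('scene')
A=s['img'][100:340,250:520]
cv2.imwrite('pics/w3.png',w['img']); cv2.imwrite('pics/s3.png',cv2.resize(A,None,fx=2.5,fy=2.5,interpolation=cv2.INTER_CUBIC))
for r in(161,162):
    a=np.radians(r);h=lambda q,z:[667+q*np.cos(a),185+q*np.sin(a),z]
    print(r,[(proj(c,h(195,190)).round(1),proj(c,h(204,146)).round(1),proj(c,[468.5,249,12]).round(1)) for c in(w,s,t)])
E
```

```text
[540.1 244.2 172.6] x ang 70.9 tilt [-0. -0. -1.] F [1.9 1.8 0.4]
 160.0 now off 12.2 r 139.5 [ 0.0055 -0.0009 -0.0027] [-0.      0.0001  0.0081]
 161.0 now off 14.7 r 139.3 [ 0.0006 -0.0015 -0.0027] [-0.      0.0001 -0.0006]
 162.0 now off 17.1 r 139.0 [-0.0042 -0.0019 -0.0027] [-0.      0.0001 -0.0094]
 163.0 now off 19.5 r 138.7 [-0.0091 -0.0023 -0.0027] [-0.0001  0.0001 -0.0181]
161 [(array([173.1, 369.7]), array([188.1, 313.7]), array([239.1, 239.4])), (array([340.4, 183.6]), array([338.2, 191.8]), array([335.5, 219.4])), (array([249. , 250.2]), array([250.2, 256.9]), array([257.8, 267.9]))]
162 [(array([174.2, 377.9]), array([188.9, 320.6]), array([239.1, 239.4])), (array([339.5, 184.1]), array([337.4, 192.3]), array([335.5, 219.4])), (array([250.3, 250.6]), array([251.5, 257.4]), array([257.8, 267.9]))]
```

View pics/w3.png

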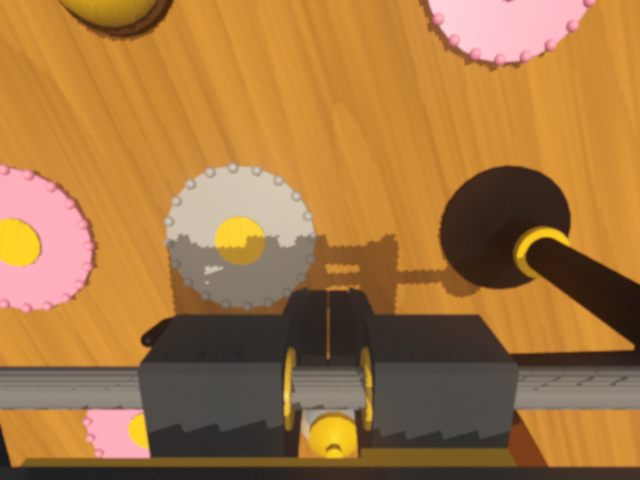

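View pics/s3.png

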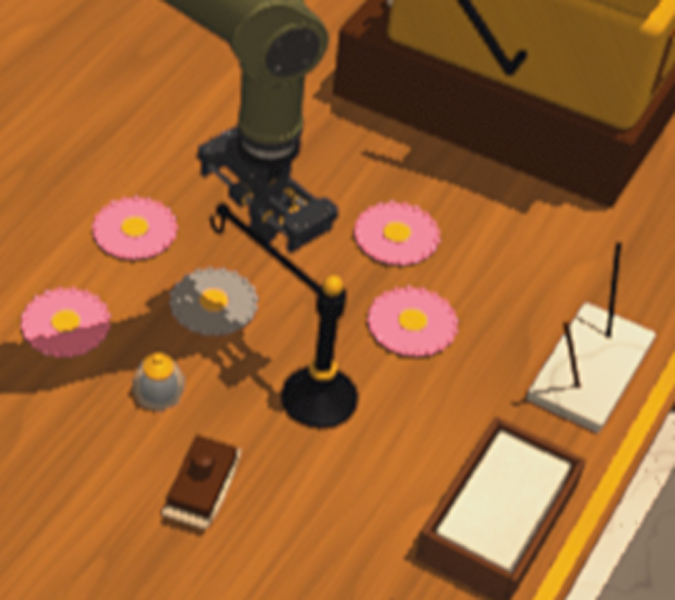

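The scene crop puts the arm's ball at about (339,184), which matches the projection for 161–162.5°. The hook is therefore within about 5 mm of the disc centre. The wrist view shows the salver undisturbed at (240,240), and the fingertip still presses with about 2.5 N.

```bash
python3 -c "
from bench import robot; print(robot.hand_in())"
```

```text
the job is handed in; nothing more can be done
None
```

I handed the job in with the shut fingertip holding the swing arm at rest and pressing with about 2.5 N. By my measurement the hook is about 5 mm from the centre of the salver's brass disc; the hand-in returned no verdict, and I saw nothing on the counter disturbed.

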